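Pour the grinding balls from a spouted jug into the drying drawer

ROBOT

A 6-joint arm with a two-finger parallel gripper is mounted at the origin on the work surface. World frame = base frame: x ahead of the robot, y to its left, z up, the work surface at z = 0. Lengths are in m, angles in degrees, forces in N, time in s.
With the tool pointing down it reaches from about 0.275 to 0.775 m from the base axis. Payload 14.6 kg.
Tool frame: the origin (TCP) lies at the very end of the fingers, on their centre line; the grasp point (between the pads) lies 19 mm behind it; z points along the fingers, y is the line along which they close (so a half turn about z gives the same grasp; the last joint's range is limited). The gripper opens to 85 mm and grips with 20 to 120 N. Pads are 22 mm wide; open, the fingers measure 114 mm over their backs; the gripper's body (76 mm by 85 mm) begins 54 mm behind the grasp point. The pads swing forward as they close: fully open they stand 13 mm farther back than shut.
Start: joints at [-85.904, 15.075, -2.767, 72.158, 0, 81.102], TCP at [0.118, -0.512, 0.231] pointing down, gripper open.
Joint ranges: [-151.79, 151.79], [-50.71, 97.33], [-67.44, 78.34], [-121.81, 120.89], [-77.56, 73.72], [-180, 180]. Speed limits (degrees/s): [108.29, 108.29, 147.25, 159.86, 180, 180].

INTERFACE

Orientations are given as [roll, pitch, yaw] about the fixed x, y, z axes, in that order (R = Rz(yaw) Ry(pitch) Rx(roll)).
In Python, from rig import r gives the robot as it stands.
- The arm moves only by the shell command python3 -m creep 'ROWS' [FORCE]. ROWS is JSON, a list that holds one entry, the list of rows, each a list of 7 numbers: the closure, from 0 (fully open) to 1 (shut), then the shift along the tool's x, y, z in m, then the turn, a rotation vector about the tool's x, y, z in degrees. A call has 1 to 20 rows; each row shifts and turns the commanded pose from where the row before left it, along the tool's axes as they then stand; what a row does not reach is not made up. A row lasts 1/8 s, in which the tool goes at most 62.5 mm and 10.7 degrees, less where a joint would pass 70% of its speed; a pose out of reach is approached as far as the arm can. A call is refused whole if a number of a shift passes 0.0625 or a number of a turn 10.7, either way. A call with a gripper value outside its range is refused whole. The fingers move at their own pace and stop on an object; FORCE is the grip in N (left out, the last holds). Time passes only in rows, so rows that do not move let the fingers close. It gives the time, the measured TCP pose, the force, the opening and the grip force at its end, in the units of the state.
- r.get_state(): the state, without advancing time (a new reading comes with each control period).
- r.capture(name): name is "scene" or "top"; returns a dict with "color" (400x640x3 uint8, blue, green, red), "range_z" (400x640 float32, m along the optical axis (not along the pixel's ray), 0 where there is no reading), "mtx" (3x3 intrinsics, pixels), "position" and "orientation" of the camera in the world. Camera axes: x right, y down, z forward; pixel columns grow to the right and rows downward; lengths in m; the calibration is good to about 2 mm. A picture is of the moment at which its call begins.
- r.close_job(): hands the job in; it is judged then, once.
The state is a dict: "time": time; "joint_pos": joint angles; "dq": joint speeds; "tau": joint torques, N m; "tcp_pos": TCP position; "tool_rot": TCP orientation; "force": force on the tool from outside, world axes, zero at the start; "wrist_torque": the same for the moment, N m; "opening": finger opening in m; "finger_force": force on a finger pad.
Only numpy, scipy, OpenCV 4.12 (cv2) and the standard library are available. Lean on these libraries where they do the work, as an engineer would, in place of code of your own. Each camera call takes 0.05 s, during which the arm holds its last target. There are 200 camera calls.

TASK

Pull the drying cabinet's drawer out to its stop. Then pick up the spouted jug, turn it so that its spout faces the drawer, pour all five grinding balls over the spout into the drawer, and stand the empty jug upright on the black draining mat without dropping it. Leave the drawer fully out and do not disturb the other things on the bench.

Things in the scene. Friction and masses are not known exactly. Their poses are not given: they have to be found in the camera images.
- drawer (a joint): how far the drawer is out, in m: 0 shut, 0.14 at its stop. It slides along its own -x (out of the cabinet's front, roughly towards the robot) with about 2 N of friction and stays where it is left. May start up to 20 mm ajar. The white cabinet is 250 mm deep (x), 250 mm wide and 110 mm tall, fixed to the bench.
- drawer_handle (a point): middle of the drawer's steel bar handle: a level round bar 12 mm thick and 120 mm long (along the drawer's y), held 50 mm off the drawer's front by two stems 100 mm apart, its axis 85 mm above the bench and 25 mm below the cabinet's top. x of this frame points into the cabinet, z up.
- drawer_in (a point): centre of the drawer's inner floor, 22 mm above the bench; x points into the cabinet, z up. The open aluminium drawer is 190 x 190 mm inside (x, y), walls 60 mm high; its front panel (outer face at x = -112 mm) rises 80 mm above this point. With the drawer at its stop the cabinet's front edge, 110 mm tall, is at x = +40 mm: x from -95 to +40 mm is open from above.
- jug_center (a point): centre (half-way up, on the axis) of the spouted steel jug, 95 mm tall, about 0.15 kg; z points up out of its mouth, x to the spout, -x to the handle. Sixteen-sided straight wall 64 mm across, 3 mm thick, with flat black rubber grip panels at +y and -y (66 mm over both, 26 mm wide, 29 to 91 mm above the underside). Holds five balls, which run out when it is tipped about 100 to 120 degrees.
- jug_lip (a point): middle of the spout's outer lip, 52 mm from the jug's axis along +x and 94 mm above its underside (46.5 mm above the jug's centre); axes as the jug. The spout is a 46 mm wide flared opening in the wall, from 69 mm above the underside to the rim, sloping outwards about 40 degrees.
- jug_handle (a point): middle of the upright bar of the jug's handle, 60 mm from the jug's axis along -x and 50 mm above its underside; the loop is a bar 12 mm thick that reaches from 16 to 80 mm above the underside; axes as the jug.
- mat: black rubber draining mat, square, 170 x 170 mm and 4 mm thick, fixed on the bench; origin at the centre of its underside, x and y along its sides. It and the jug lie on opposite sides of the drawer, either way round.
- ball0_center (a point): centre of one of five white ceramic grinding balls, 20 mm across, 11 g, smooth and slippery, in the jug at the start
- ball1_center (a point): centre of one of five white ceramic grinding balls, 20 mm across, 11 g, smooth and slippery, in the jug at the start
- ball2_center (a point): centre of one of five white ceramic grinding balls, 20 mm across, 11 g, smooth and slippery, in the jug at the start
- ball3_center (a point): centre of one of five white ceramic grinding balls, 20 mm across, 11 g, smooth and slippery, in the jug at the start
- ball4_center (a point): centre of one of five white ceramic grinding balls, 20 mm across, 11 g, smooth and slippery, in the jug at the start
- bottle: bystander, to be left alone: closed brown glass bottle, 74 mm across and 190 mm tall, beyond the jug and mat places
- jar: bystander, to be left alone: closed clear glass jar with a lid, 76 mm across and 130 mm tall, beyond the jug and mat places
- beaker: bystander, to be left alone: plain round steel beaker, 68 mm across and 90 mm tall, no spout and no handle, far out at one side
- tip_box: bystander, to be left alone: closed grey pipette-tip box, 120 x 85 mm and 68 mm tall, far out at one side
- tub: bystander, to be left alone: low closed white plastic tub, 64 mm across and 45 mm tall, beside the cabinet
- dish: bystander, to be left alone: flat stack of clear dishes, 94 mm across and 28 mm tall, beside the cabinet
There are look-alikes about, which are no part of the job. Leave any orange or yellow look-alike of the part that bears jug_center alone.

How it is judged:
By the outcome, as a careful person would: the job done as asked, in the order asked, and still so for the second after the job is handed in, with the robot touching nothing.
It also fails if it takes over 67 s, if anything falls off the work surface, if the arm or the gripper's body presses on something with over 40 N, if the wrist force passes 120 N, or if a joint passes its speed limit or range.

## Working session

There is one attempt and no reset: what is moved stays moved. The work goes in short steps, Python scripts to look and compute and a shell command to move; the robot and the scene stay as the last step left them, time stands still between calls to the robot, and variables do not carry over. Pictures are saved under pics/ and viewed, at most 10 in all, crops included, and the job is handed in when it is done.

```bash
ls; mkdir -p pics
python3 - <<'E'
from rig import r
import cv2,numpy as np
for n in("scene","top"):
    c=r.capture(n); cv2.imwrite(f"pics/{n}0.png",c["color"]); np.savez(f"/tmp/{n}0.npz",**{k:np.array(v) for k,v in c.items()})
    print(n,c["mtx"],c["position"],c["orientation"])
print(r.get_state())
E
```

```text
pics
scene [[438.31980352   0.         314.76340649]
 [  0.         438.31980352 194.7334912 ]
 [  0.           0.           1.        ]] [1.12355648 0.29612183 1.21764716] [-149.16549635   -0.67141432  115.53863917]
top [[520.31070829   0.         313.12113475]
 [  0.         520.31070829 193.83039734]
 [  0.           0.           1.        ]] [0.2780837  0.01532475 2.05583635] [-173.28139307   -0.68235965  -90.44052645]
{'time': 0.1, 'joint_pos': array([-8.59030915e+01,  1.50968842e+01, -2.79874604e+00,  7.21586686e+01,
        1.95424838e-03,  8.11044190e+01]), 'dq': array([-0.0547948 , -0.00881468,  0.12106715, -0.01919677,  0.05993419,
       -0.05469647]), 'tau': array([ 6.09439754e-03, -6.38571668e+01,  3.85068011e+01,  9.77778167e-03,
        3.85014550e-05,  1.51797491e-05]), 'tcp_pos': array([ 0.11804166, -0.51131624,  0.23087488]), 'tool_rot': array([-1.79946656e+02, -1.03272012e-02,  1.29924838e+01]), 'force': array([ 0.40610966, -0.95600303,  0.54394018]), 'wrist_torque': array([-0.03282348,  0.00326268,  0.02557381]), 'finger_force': 0.0, 'opening': 0.08532275452649625}
```

View pics/scene0.png

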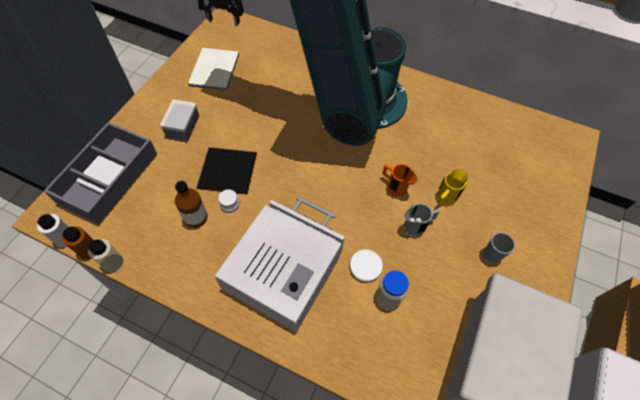

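View pics/top0.png

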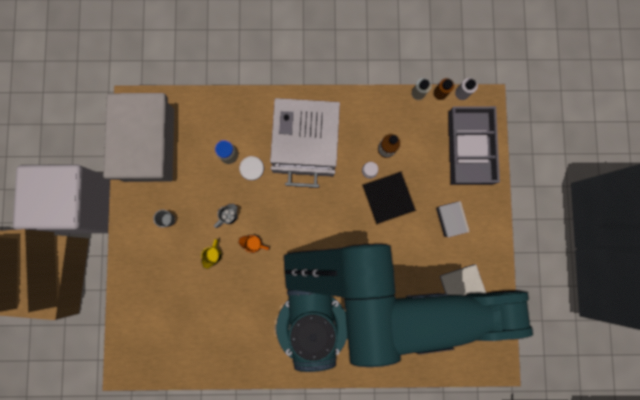

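Both views show the same layout. The steel jug is at scene (418,220) and top (228,215), the mat at top (389,197), the cabinet at top (306,135), and the drawer handle at top (303,184).

Things that could be taken for the jug:
- orange jug: scene (400,178), top (254,243)
- yellow jug: scene (452,187), top (212,255)
- plain steel beaker: scene (498,248), top (165,218)
- steel jug with spout and handle: scene (418,220), which fits the description

I'll check that choice in a close crop.

```bash
cat > h.py <<'E'
import numpy as np,cv2
from scipy.spatial.transform import Rotation as R
def load(n):
    d=np.load(n); return {k:d[k] for k in d.files}
def snap(n,f):
    from rig import r
    c=r.capture(n); cv2.imwrite(f"pics/{f}.png",c["color"]); c={k:np.array(v) for k,v in c.items()}; np.savez(f"/tmp/{f}.npz",**c); return c
def cloud(c):
    K=c["mtx"];Z=c["range_z"];v,u=np.indices(Z.shape)
    P=np.stack([(u-K[0,2])/K[0,0]*Z,(v-K[1,2])/K[1,1]*Z,Z],-1)
    return P@R.from_euler("xyz",c["orientation"],degrees=True).as_matrix().T+c["position"]
def ray(c,u,v,z):
    K=c["mtx"];d=R.from_euler("xyz",c["orientation"],degrees=True).as_matrix()@np.array([(u-K[0,2])/K[0,0],(v-K[1,2])/K[1,1],1])
    p=c["position"];return p+d*(z-p[2])/d[2]
E
python3 - <<'E'
from h import *
s=load("/tmp/scene0.npz");t=load("/tmp/top0.npz")
a=cv2.resize(s["color"][185:255,370:470],None,fx=5,fy=5,interpolation=cv2.INTER_CUBIC)
b=cv2.resize(t["color"][190:240,203:253],(350,350),interpolation=cv2.INTER_CUBIC)
d=cv2.resize(t["color"][160:200,270:335],None,fx=5,fy=5,interpolation=cv2.INTER_CUBIC)
im=np.zeros((560,800,3),np.uint8);im[:350,:500]=a[:, :500];im[:350,500:800]=b[:,:300];im[360:560,:325]=d
cv2.imwrite("pics/crop0.png",im)
for n,c in(("s",s),("t",t)):
    P=cloud(c);hsv=cv2.cvtColor(c["color"],cv2.COLOR_BGR2HSV)
    x,y,z=P[...,0],P[...,1],P[...,2];ok=c["range_z"]>0
    # mat
    m=ok&(hsv[...,2]<40)&(z<.02)&(x>.2)&(y<-.1)&(y>-.45)
    k,l,st,ce=cv2.connectedComponentsWithStats(m.astype(np.uint8));i=1+np.argmax(st[1:,4])
    q=P[l==i][:,:2].astype(np.float32);print(n,"mat",cv2.minAreaRect(q),P[l==i].mean(0))
    # cabinet top
    m=ok&(abs(z-.11)<.012)&(x>.4)&(abs(y)<.3)
    k,l,st,ce=cv2.connectedComponentsWithStats(m.astype(np.uint8));i=1+np.argmax(st[1:,4])
    q=P[l==i][:,:2].astype(np.float32);R_=cv2.minAreaRect(q);print(n,"cab",R_,cv2.boxPoints(R_).round(3).tolist())
    # objects
    m=ok&(z>.012)&(z<.3)&(x>.1)&(x<.85)&(y>-.6)&(y<.6)
    k,l,st,ce=cv2.connectedComponentsWithStats(m.astype(np.uint8))
    for i in range(1,k):
        if st[i,4]>30: q=P[l==i];print(n,ce[i].round(),st[i,4],q.min(0).round(3),q.max(0).round(3))
P=cloud(t);print("jug top view pts z>.07")
x,y,z=P[...,0],P[...,1],P[...,2]
print([ray(t,228,215,.05),ray(s,418,220,.05)])
E
```

```text
s mat ((0.5034117698669434, -0.30741140246391296), (0.16520816087722778, 0.16457366943359375), 18.57763671875) [ 0.50576527 -0.30712471  0.00475013]
s cab ((0.7457517981529236, 0.021676495671272278), (0.2509494125843048, 0.25161856412887573), 86.30313110351562) [[0.6119999885559082, -0.0949999988079071], [0.8629999756813049, -0.1120000034570694], [0.8790000081062317, 0.13899999856948853], [0.628000020980835, 0.1550000011920929]]
s [206.  12.] 104 [ 0.118 -0.583  0.245] [ 0.149 -0.55   0.299]
s [236.  17.] 88 [ 0.101 -0.478  0.246] [ 0.123 -0.437  0.3  ]
s [217.  77.] 459 [ 0.101 -0.6    0.012] [ 0.229 -0.501  0.024]
s [352. 114.] 3062 [ 0.1   -0.097  0.013] [0.301 0.104 0.3  ]
s [179. 119.] 1114 [ 0.343 -0.599  0.012] [ 0.482 -0.49   0.078]
s [121. 180.] 1716 [ 0.549 -0.6    0.012] [ 0.85  -0.55   0.091]
s [399. 178.] 716 [0.289 0.162 0.012] [0.36  0.274 0.102]
s [452. 186.] 727 [0.228 0.347 0.013] [0.344 0.416 0.101]
s [189. 205.] 993 [ 0.665 -0.338  0.012] [ 0.738 -0.265  0.196]
s [228. 200.] 354 [ 0.584 -0.261  0.012] [ 0.644 -0.202  0.053]
s [285. 255.] 8493 [ 0.536 -0.11   0.012
[... 1011 characters left out ...]
07 [0.642 0.287 0.012] [0.713 0.36  0.143]
t [251. 167.] 446 [0.578 0.186 0.012] [0.671 0.277 0.043]
t [370. 169.] 193 [ 0.584 -0.265  0.012] [ 0.64  -0.206  0.054]
t [452. 219.] 802 [ 0.346 -0.599  0.012] [ 0.481 -0.496  0.082]
t [227. 214.] 321 [0.388 0.278 0.012] [0.476 0.375 0.104]
t [163. 218.] 221 [0.391 0.526 0.013] [0.456 0.592 0.102]
t [251. 243.] 204 [0.291 0.16  0.013] [0.359 0.273 0.101]
t [211. 255.] 266 [0.233 0.344 0.012] [0.345 0.413 0.103]
t [302. 289.] 1019 [ 0.1   -0.088  0.012] [0.293 0.108 0.3  ]
t [455. 282.] 333 [ 0.124 -0.599  0.012] [ 0.224 -0.505  0.035]
jug top view pts z>.07
[array([0.43407393, 0.31849185, 0.05      ]), array([0.43270741, 0.32547364, 0.05      ])]
```

View pics/crop0.png

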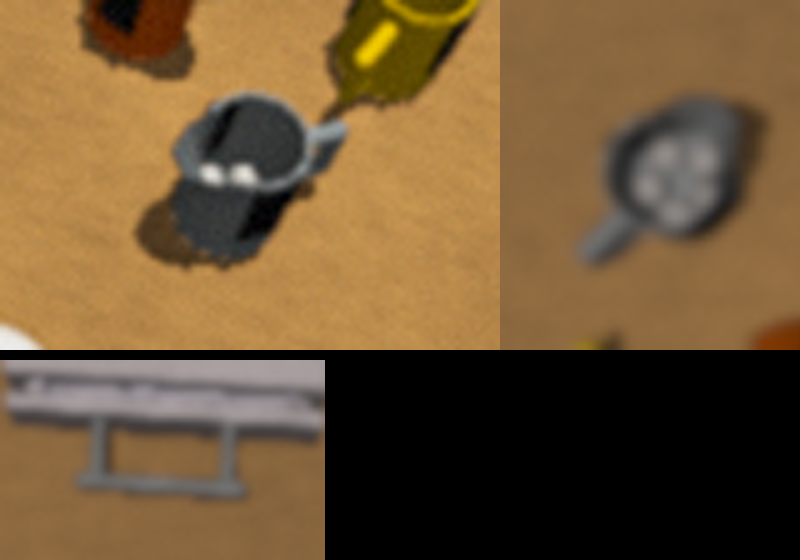

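The crop confirms it: the jug at scene (418,218) is steel with white balls inside, its handle towards (440,205) and spout at (407,216). In the lower crop the bar handle is clear at about top (302,185). Next I'll measure the jug's axis and yaw, and the bar.

Run:
```python
from h import *
from scipy.optimize import least_squares
s=load("/tmp/scene0.npz");t=load("/tmp/top0.npz")
for n,c in(("s",s),("t",t)):
    P=cloud(c).reshape(-1,3);x,y,z=P.T
    b=P[(x>.5)&(x<.572)&(y>-.06)&(y<.13)&(z>.06)&(z<.12)]
    bb=b[b[:,0]<b[:,0].min()+.03]
    # bar: nearest rows; fit by y bins min x
    print(n,"bar n",len(bb),"y range",b[:,1].min(),b[:,1].max(),"x range",b[:,0].min(),b[:,0].max(),cv2.minAreaRect(b[:,:2].astype(np.float32)))
    j=P[(x>.37)&(x<.49)&(y>.26)&(y<.39)&(z>.02)&(z<.12)]
    # outer wall points at mid height (not mouth): circle fit with r=.032 robust, all points near rim
    w=j[(j[:,2]>.03)&(j[:,2]<.066)]
    rim=j[j[:,2]>.085]
    f=lambda p:np.hypot(rim[:,0]-p[0],rim[:,1]-p[1])-.031
    q=least_squares(f,[.433,.325],loss="soft_l1",f_scale=.002).x
    d=j[:,:2]-q;rr=np.hypot(*d.T)
    h=d[(rr>.042)];a=np.degrees(np.arctan2(h[:,1],h[:,0]))
    hh=a[(a>90)|(a<-150)];sp=a[(a<20)&(a>-130)]
    print(n,"axis",q,"handle az",np.median(hh),len(hh),"spout az",np.median(sp),len(sp),"rim z",np.median(rim[:,2]))
    # silhouette centre
    print(cv2.minAreaRect(j[:,:2].astype(np.float32)))
for (u,v) in((229,213),(236,206)): pass
```

```text
s bar n 199 y range -0.030238068624226955 0.10059415155863163 x range 0.5355386196261018 0.5717677426454851 ((0.556845486164093, 0.03459899127483368), (0.1314038783311844, 0.03549092262983322), 86.65388488769531)
s axis [0.43532028 0.32017608] handle az 131.75963246531919 63 spout az -43.25478710215157 14 rim z 0.09294957872150644
((0.42663347721099854, 0.32446250319480896), (0.06941073387861252, 0.10498584806919098), 72.69049835205078)
t bar n 127 y range -0.03275235631821201 0.09710982695858536 x range 0.5382248547559902 0.5707548549442597 ((0.5543287992477417, 0.03219708427786827), (0.03252832219004631, 0.12983834743499756), 0.1730562001466751)
t axis [0.43980346 0.31460258] handle az 135.59747898157633 40 spout az -41.29493587863232 3 rim z 0.09193358664147011
((0.4301753342151642, 0.321082204580307), (0.06763512641191483, 0.10592781752347946), 72.55325317382812)
```

```bash
python3 -m creep '[[[0.5,0.0384,-0.0311,0,0,0,0],[0.5,0.0384,-0.0311,0,0,0,0],[0.5,0.0384,-0.0311,0,0,0,0],[0.5,0.0384,-0.0311,0,0,0,0],[0.5,0.0384,-0.0311,0,0,0,0],[0.5,0.0384,-0.0311,0,0,0,0],[0.5,0.0384,-0.0311,0,0,0,0],[0.5,0.0384,-0.0311,0,0,0,0],[0.5,0.0384,-0.0311,0,0,0,0],[0.5,0.0384,-0.0311,0,0,0,0],[0.5,0.0384,-0.0311,0,0,0,0],[0.5,0.0384,-0.0311,0,0,0,0],[0.5,0.0384,-0.0311,0,0,0,0],[0.5,0.0384,-0.0311,0,0,0,0]]]' 40
python3 -m creep '[[[0.5,0,0,0.012,0,0,-10.4],[0.5,0,0,0.012,0,0,-10.4],[0.5,0,0,0.012,0,0,-10.4],[0.5,0,0,0.012,0,0,-10.4],[0.5,0,0,0.012,0,0,-10.4],[0.5,0,0,0.012,0,0,-10.4],[0.5,0,0,0,0,0,-10.4],[0.5,0,0,0,0,0,0]]]'
python3 -c "
from h import *
from rig import r
print(r.get_state())
c=snap('top','top1');cv2.imwrite('pics/t1.png',cv2.resize(c['color'][120:260,180:340],(800,600)[:2] if 0 else (640,560),interpolation=cv2.INTER_CUBIC))"
```

```text
time: 1.85
tcp_pos: [0.5447, 0.0352, 0.231]
tool_rot: [-180.0, 0.0, 13.0]
force: [0.7, -1.0, -0.0]
opening: 0.0429
finger_force: 0.0
time: 2.85
tcp_pos: [0.5438, 0.0336, 0.159]
tool_rot: [-180.0, -0.0, 85.7]
force: [-0.7, -0.0, 0.3]
opening: 0.043
finger_force: 0.0
{'time': 2.85, 'joint_pos': array([-5.03709084e+00,  1.88435625e+01, -8.71906096e+00,  6.24731457e+01,
        1.24634821e-03,  8.92329497e+01]), 'dq': array([ 0.03105919, -0.22399276,  0.35497944,  0.02180662,  0.11418384,
        5.99413471]), 'tau': array([ 1.72279979e-03, -6.77444959e+01,  3.64728212e+01, -2.45572318e-02,
       -5.75249987e-05, -2.11198322e+00]), 'tcp_pos': array([0.54380122, 0.03358985, 0.15901304]), 'tool_rot': array([-1.79964251e+02, -1.72508252e-03,  8.57299586e+01]), 'force': array([-0.70239307, -0.04132024,  0.33116361]), 'wrist_torque': array([-0.05288039,  0.00587208,  0.03493225]), 'finger_force': 0.0, 'opening': 0.04303744146973439}
```

```bash
python3 -m creep '[[[0.5,0,0,0.031,0,0,0],[0.5,0,0,0.031,0,0,0],[0.5,0,0,0.031,0,0,0],[0.5,0,0,0,0,0,0],[1,0,0,0,0,0,0],[1,0,0,0,0,0,0],[1,0,0,0,0,0,0],[1,0,0,0,0,0,0]]]' 40
```

```text
time: 3.9
tcp_pos: [0.5448, 0.0335, 0.0676]
tool_rot: [179.9, 0.0, 85.8]
force: [-1.2, 0.5, 7.9]
opening: 0.0107
finger_force: 39.2
```

View pics/t1.png

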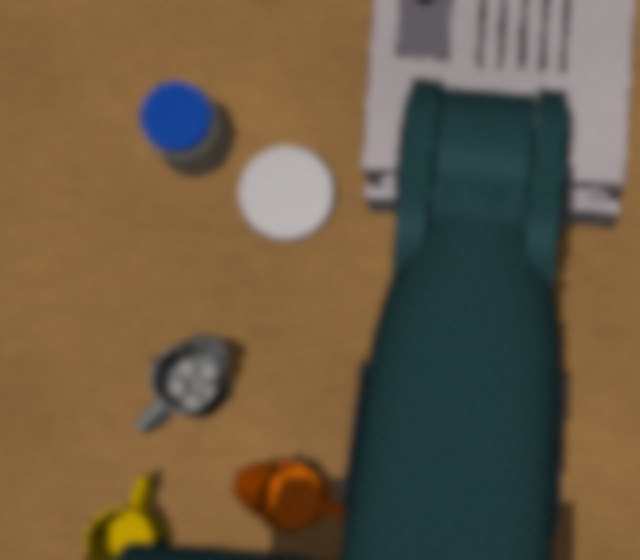

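The picture shows the wrist over the bar at crop (485,180) and the steel jug untouched at crop (190,378). The bar is gripped, so I'll pull.

```bash
python3 -m creep '[[[1,0,-0.008,0,0,0,0],[1,0,-0.016,0,0,0,0],[1,0,-0.016,0,0,0,0],[1,0,-0.016,0,0,0,0],[1,0,-0.016,0,0,0,0],[1,0,-0.016,0,0,0,0],[1,0,-0.016,0,0,0,0],[1,0,-0.008,0,0,0,0],[1,0,-0.004,0,0,0,0]]]'
python3 -m creep '[[[1,0,-0.004,0,0,0,0],[1,0,-0.004,0,0,0,0],[1,0,-0.002,0,0,0,0]]]'
```

```text
time: 5.03
tcp_pos: [0.4293, 0.0413, 0.0676]
tool_rot: [179.8, 0.1, 85.7]
force: [1.3, -6.6, 7.5]
opening: 0.011
finger_force: 39.5
time: 5.4
tcp_pos: [0.4197, 0.042, 0.0676]
tool_rot: [179.8, 0.1, 85.7]
force: [0.8, -7.2, 7.8]
opening: 0.0104
finger_force: 39.6
```

```bash
python3 -m creep '[[[1,0,-0.002,0,0,0,0],[1,0,-0.002,0,0,0,0],[1,0,-0.002,0,0,0,0]]]'
python3 -m creep '[[[1,0,-0.002,0,0,0,0],[1,0,-0.002,0,0,0,0]]]'
```

```text
time: 5.78
tcp_pos: [0.4186, 0.042, 0.068]
tool_rot: [179.3, 0.1, 85.7]
force: [36.2, -8.1, -30.3]
opening: 0.0103
finger_force: 38.7
time: 6.02
tcp_pos: [0.4184, 0.042, 0.0683]
tool_rot: [179.0, 0.1, 85.7]
force: [58.4, -8.3, -53.6]
opening: 0.0102
finger_force: 38.5
```

The drawer is at its stop. I'll ease off, release, lift, and go over to the jug.

```bash
python3 -m creep '[[[1,0,0.004,0,0,0,0],[1,0,0.0045,0,0,0,0],[0.5,0,0,0,0,0,0],[0.5,0,0,0,0,0,0],[0.5,0,0,0,0,0,0],[0.5,0,0,-0.03,0,0,0],[0.5,0,0,-0.05,0,0,0],[0.3,0,0,-0.05,0,0,0],[0,0,0,-0.04,0,0,0]]]'
python3 -m creep '[[[0,0.0456,-0.0073,0,0,0,0],[0,0.0456,-0.0073,0,0,0,0],[0,0.0456,-0.0073,0,0,0,0],[0,0.0456,-0.0073,0,0,0,0],[0,0.0456,-0.0073,0,0,0,0],[0,0.0456,-0.0073,0,0,0,0],[0,0.0456,-0.0073,0,0,0,0],[0,0,0,0,0,0,-9.6],[0,0,0,0,0,0,-9.6],[0,0,0,0,0,0,-9.6],[0,0,0,0,0,0,-9.6],[0,0,0,0,0,0,-9.6],[0,0,0,0,0,-10,0],[0,0,0,0,0,-10,0],[0,0,0,0,0,-10,0],[0,0,0,0,0,-10,0],[0,0,0,0,0,0,0]]]'
cat >> h.py <<'E'
def pose():
    from rig import r
    s=r.get_state();return s,R.from_euler("xyz",s["tool_rot"],degrees=True)
def to(p,Rt=None):
    s,Rc=pose();print("tcp",s["tcp_pos"].round(4),"q",s["joint_pos"].round(1),"f",s["force"].round(1),"z",Rc.as_matrix()[:,2].round(3),"y",Rc.as_matrix()[:,1].round(3))
    print("tool shift",Rc.inv().apply(np.array(p)-s["tcp_pos"]).round(4))
    if Rt is not None: print("rotvec",(Rc.inv()*Rt).as_rotvec(degrees=True).round(1))
def grasp_R(d,a):
    d=np.radians(d);a=np.radians(a);D=np.array([np.cos(d),np.sin(d),0]);Z=np.array([0,0,1.])
    z=np.sin(a)*D-np.cos(a)*Z;y=np.cross(Z,D);return R.from_matrix(np.c_[np.cross(y,z),y,z]),z,D
E
python3 - <<'E'
from h import *
Rt,z,D=grasp_R(-46,40)
G=np.array([.4375,.3175,.074])+.019*z
to(G-.12*z,Rt);to(G)
for n in("top","scene"):
    c=snap(n,n+"2")
c=load("/tmp/scene2.npz");t=load("/tmp/top2.npz")
cv2.imwrite("pics/c2.png",np.hstack([cv2.resize(c["color"][110:260,340:490],(400,400),interpolation=cv2.INTER_CUBIC),cv2.resize(t["color"][130:270,150:290],(400,400),interpolation=cv2.INTER_CUBIC)]))
E
```

```text
time: 7.15
tcp_pos: [0.4167, 0.043, 0.2383]
tool_rot: [179.9, -0.0, 85.8]
force: [1.0, 0.3, 0.1]
opening: 0.0756
finger_force: 0.0
time: 9.28
tcp_pos: [0.3878, 0.3659, 0.2346]
tool_rot: [-179.7, 40.0, 134.2]
force: [-0.3, 0.0, 0.2]
opening: 0.0853
finger_force: 0.0
tcp [0.3878 0.3659 0.2346] q [ 54.1  22.2  -2.2  74.1 -39.2 103.1] f [-0.3  0.   0.2] z [ 0.444 -0.465 -0.766] y [ 0.72   0.694 -0.004]
tool shift [0.0501 0.0024 0.0665]
rotvec [-0.2  0.   0.1]
tcp [0.3878 0.3659 0.2346] q [ 54.1  22.2  -2.2  74.1 -39.2 103.1] f [-0.3  0.   0.2] z [ 0.444 -0.465 -0.766] y [ 0.72   0.694 -0.004]
tool shift [0.0502 0.0028 0.1865]
```

View pics/c2.png

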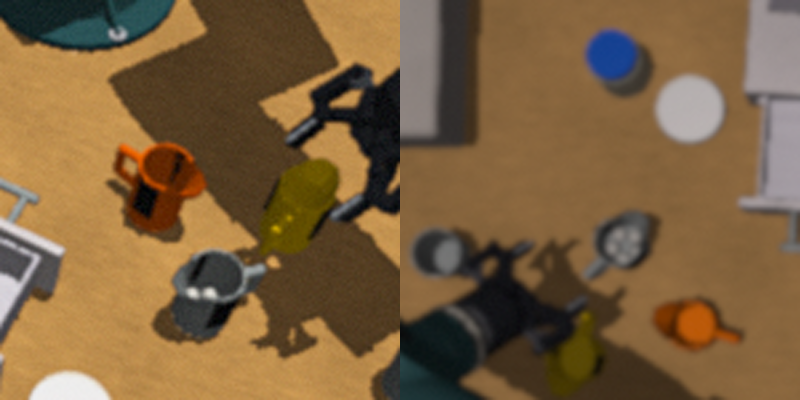

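The view shows the drawer open, the gripper above and behind the yellow jug, and the steel jug untouched with its rim at scene ≈(419.5,213) and top ≈(228,216).

Run:
```python
from h import *
s=load("/tmp/scene2.npz");t=load("/tmp/top2.npz")
# handle + rim by cloud, wall below the spout from both views: known-radius fit of rim excluding the spout
for c in(s,t):
    P=cloud(c).reshape(-1,3);x,y,z=P.T
    j=P[(x>.375)&(x<.49)&(y>.26)&(y<.385)&(z>.02)&(z<.105)]
    q=np.array([.437,.318])
    for _ in range(3):
        d=j[:,:2]-q;rr=np.hypot(*d.T);h=d[(rr>.05)&(d[:,0]<0)&(d[:,1]>0)].mean(0);hd=np.degrees(np.arctan2(h[1],h[0]))
        a=np.degrees(np.arctan2(d[:,1],d[:,0]));rel=(a-hd+180)%360-180
        m=(j[:,2]>.03)&(abs(rel)>20)&(abs(rel)<120)&(rr>.025)
        q=np.array(__import__("scipy.optimize").optimize.least_squares(lambda p:np.hypot(j[m,0]-p[0],j[m,1]-p[1])-.0315,q,loss="soft_l1",f_scale=.002).x)
    print(q,hd,m.sum())
print(ray(s,419.5,213,.095),ray(t,228,216,.09))
```

```text
[0.43385776 0.32333422] 133.2290532311698 308
[0.43475258 0.31842656] 134.22527175128292 93
[0.43543249 0.32088162 0.095     ] [0.42717663 0.31240293 0.09      ]
```

```bash
python3 -m creep '[[[0,0.026,0.0015,0,0,0,0],[0,0.026,0.0015,0,0,0,0],[0,0,0,0.03,0,0,0],[0,0,0,0.03,0,0,0],[0,0,0,0.03,0,0,0],[0,0,0,0.03,0,0,0],[0,0,0,0,0,0,0]]]'
python3 - <<'E'
from h import *
Rt,z,D=grasp_R(-46.3,40)
G=np.array([.436,.319,.074])+.019*z
to(G,Rt)
c=snap("scene","scene3");t=snap("top","top3")
cv2.imwrite("pics/c3.png",np.hstack([cv2.resize(c["color"][150:260,370:480],(400,400),interpolation=cv2.INTER_CUBIC),cv2.resize(t["color"][180:260,180:260],(400,400),interpolation=cv2.INTER_CUBIC)]))
E
```

```text
time: 10.25
tcp_pos: [0.418, 0.3384, 0.1107]
tool_rot: [-180.0, 39.9, 133.6]
force: [-0.4, 0.7, 0.4]
opening: 0.0852
finger_force: 0.0
tcp [0.418  0.3384 0.1107] q [ 49.8  26.  -16.8  52.4 -39.6  98. ] f [-0.4  0.7  0.4] z [ 0.442 -0.465 -0.767] y [ 0.724  0.69  -0.001]
tool shift [ 0.0032 -0.0003  0.0641]
rotvec [-0.1 -0.1 -0.1]
```

View pics/c3.png

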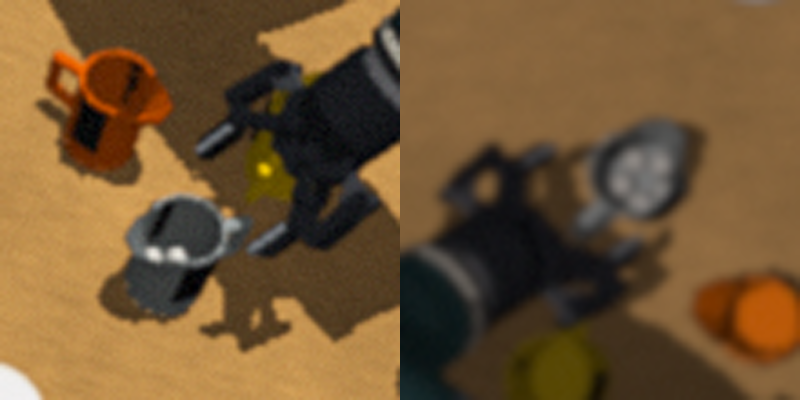

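Both fingertips straddle the jug's handle: scene crop (215,140) and (270,240), top crop (540,155) and (627,245). The lateral offset needs a check in tool coordinates.

Run:
```python
from h import *
s,Rc=pose()
for n in("scene3","top3"):
    c=load(f"/tmp/{n}.npz");P=cloud(c).reshape(-1,3);P=P[P[:,2]>.03]
    T=Rc.inv().apply(P-s["tcp_pos"])
    hsv=0
    for lo,hi,nm in((-.03,.003,"fingers"),):
        m=(T[:,2]>lo)&(T[:,2]<hi)&(abs(T[:,0])<.02)&(abs(T[:,1])<.08)
        y=T[m,1];print(n,nm,[ (v.min().round(4),v.max().round(4),len(v)) for v in(y[y>.03],y[y<-.03]) if len(v)])
    # jug in tool coordinates: y extent of the rim / wall
    x,y,z=P.T;m=(x>.375)&(x<.49)&(y>.26)&(y<.385)&(z<.1)&(T[:,2]>.02)
    q=T[m];print(n,"jug y",np.percentile(q[:,1],[0,2,50,98,100]).round(4))
```

```text
scene3 fingers [(np.float64(0.0405), np.float64(0.0557), 34), (np.float64(-0.0563), np.float64(-0.0426), 38)]
scene3 jug y [-0.0356 -0.0323 -0.0012  0.0319  0.033 ]
top3 fingers [(np.float64(0.0427), np.float64(0.0545), 18), (np.float64(-0.0549), np.float64(-0.0425), 12)]
top3 jug y [-0.0351 -0.0345  0.0019  0.03    0.0317]
```

Centred to about 1 mm, so I'll go in and grip.

```bash
python3 -m creep '[[[0,0.003,-0.001,0.02,0,0,0],[0,0,0,0.02,0,0,0],[0,0,0,0.014,0,0,0],[0,0,0,0.01,0,0,0],[0,0,0,0,0,0,0]]]' 60
python3 -m creep '[[[0.6,0,0,0,0,0,0],[0.6,0,0,0,0,0,0],[0.6,0,0,0,0,0,0],[0.6,0,0,0,0,0,0]]]' 60
```

```text
time: 10.98
tcp_pos: [0.4435, 0.3116, 0.0603]
tool_rot: [180.0, 40.0, 133.8]
force: [-0.5, 0.2, 0.2]
opening: 0.0853
finger_force: 0.0
time: 11.48
tcp_pos: [0.4435, 0.3119, 0.0608]
tool_rot: [179.9, 40.0, 133.8]
force: [-1.4, 0.2, 5.6]
opening: 0.0651
finger_force: 66.6
```

```bash
python3 -m creep '[[[0.6,-0.006,0,-0.0075,0,0,0],[0.6,-0.018,0,-0.0215,0,0,0],[0.6,-0.022,0,-0.026,0,0,0],[0.6,-0.022,0,-0.026,0,0,0],[0.6,-0.016,0,-0.019,0,0,0],[0.6,-0.006,0,-0.007,0,0,0],[0.6,0,0,0,0,0,0]]]' 60
python3 -m creep '[[[0.6,-0.011,-0.0045,0.0093,0,0,0],[0.6,-0.0223,-0.0091,0.0187,0,0,0],[0.6,-0.0223,-0.0091,0.0187,0,0,0],[0.6,-0.0223,-0.0091,0.0187,0,0,0],[0.6,-0.0223,-0.0091,0.0187,0,0,0],[0.6,-0.0223,-0.0091,0.0187,0,0,0],[0.6,-0.0223,-0.0091,0.0187,0,0,0],[0.6,-0.0223,-0.0091,0.0187,0,0,0],[0.6,-0.011,-0.0045,0.0093,0,0,0],[0.6,0,0,0,3.2,0,3.8],[0.6,0,0,0,6.4,0,7.7],[0.6,0,0,0,6.4,0,7.7],[0.6,0,0,0,6.4,0,7.7],[0.6,0,0,0,3.2,0,3.8],[0.6,0,0,0,0,0,0]]]'
python3 - <<'E'
from h import *
Rt,z,D=grasp_R(-86,40)
to([.552,.094,.19],Rt)
c=snap("scene","scene4");t=snap("top","top4")
cv2.imwrite("pics/c4.png",np.hstack([cv2.resize(c["color"][100:310,200:410],(400,400),interpolation=cv2.INTER_CUBIC),cv2.resize(t["color"][90:250,200:360],(400,400),interpolation=cv2.INTER_CUBIC)]))
E
```

```text
time: 12.35
tcp_pos: [0.4435, 0.3114, 0.1999]
tool_rot: [180.0, 40.0, 133.8]
force: [-0.2, 0.4, -2.3]
opening: 0.0648
finger_force: 66.9
time: 14.22
tcp_pos: [0.5525, 0.0931, 0.1984]
tool_rot: [180.0, 40.0, 93.8]
force: [-0.1, -0.4, -2.2]
opening: 0.0652
finger_force: 67.4
tcp [0.5525 0.0931 0.1984] q [ 19.4  28.5   2.3  76.5 -38.2 109.9] f [-0.1 -0.4 -2.2] z [ 0.043 -0.641 -0.766] y [0.998 0.067 0.   ]
tool shift [ 0.0061 -0.0005  0.0059]
rotvec [-0.1 -0.  -0.1]
```

View pics/c4.png

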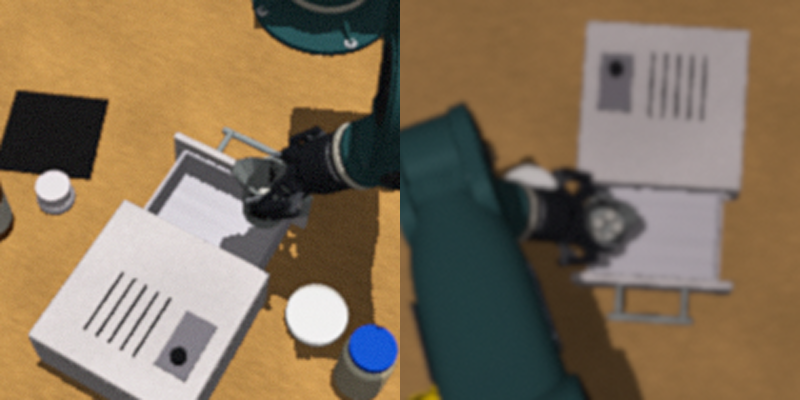

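The jug is upright with its balls inside at top crop (608,225). Its spout at (640,225) points over the open drawer. Pouring now.

```bash
python3 -m creep '[[[0.6,0.008,0,0.009,0,0,0],[0.6,0,0,0,0,5,0],[0.6,0,0,0,0,10,0],[0.6,0,0,0,0,10,0],[0.6,0,0,0,0,10,0],[0.6,0,0,0,0,10,0],[0.6,0,0,0,0,10,0],[0.6,0,0,0,0,10,0],[0.6,0,0,0,0,8,0],[0.6,0,0,0,0,0,0]]]'
python3 - <<'E'
from h import *
to([.552,.094,.186])
E
```

```text
time: 15.58
tcp_pos: [0.5514, 0.092, 0.1861]
tool_rot: [180.0, -33.0, 93.7]
force: [-0.3, -0.6, -1.5]
opening: 0.0656
finger_force: 67.5
tcp [0.5514 0.092  0.1861] q [-14.7  24.   -4.   73.6  31.2  68.3] f [-0.3 -0.6 -1.5] z [-0.035  0.544 -0.838] y [0.998 0.065 0.   ]
tool shift [0.0016 0.0007 0.0011]
```

```bash
python3 -m creep '[[[0.6,0,0,0,0,7,0],[0.6,0,0,0,0,7,0],[0.6,0,0,0,0,7,0],[0.6,0,0,0,0,7,0],[0.6,0,0,0,0,7,0],[0.6,0,0,0,0,4,0],[0.6,0,0,0,0,0,0],[0.6,0,0,0,0,0,0],[0.6,0,0,0,0,0,0],[0.6,0,0,0,0,0,0]]]'
python3 - <<'E'
from h import *
to([.552,.094,.186])
c=snap("scene","scene5");t=snap("top","top5")
cv2.imwrite("pics/c5.png",np.hstack([cv2.resize(c["color"][140:260,230:350],(400,400),interpolation=cv2.INTER_CUBIC),cv2.resize(t["color"][130:230,240:340],(400,400),interpolation=cv2.INTER_CUBIC)]))
E
```

```text
time: 16.82
tcp_pos: [0.5519, 0.0937, 0.1883]
tool_rot: [179.4, -72.0, 94.5]
force: [-0.3, 0.4, -1.0]
opening: 0.0652
finger_force: 67.5
tcp [0.5519 0.0937 0.1883] q [-2.510e+01  4.430e+01  1.000e-01  1.018e+02  5.640e+01  2.910e+01] f [-0.3  0.4 -1. ] z [-0.063  0.949 -0.31 ] y [0.998 0.067 0.003]
tool shift [-0.0021  0.0001  0.0009]
```

View pics/c5.png

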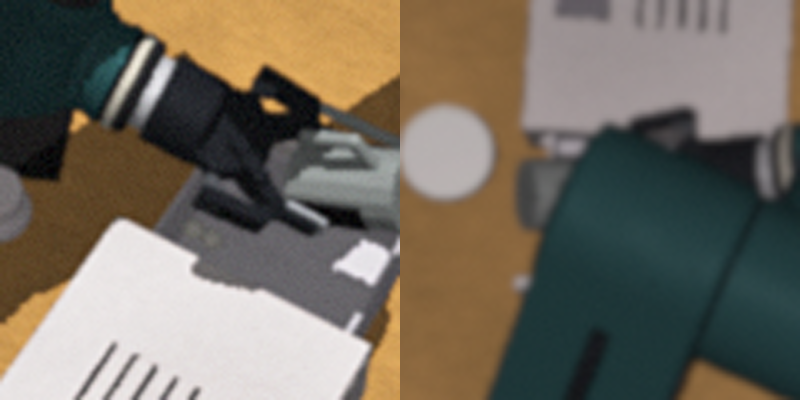

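The scene crop shows the jug tipped over the drawer, with balls in shadow on its floor at about (205,235). I'll tip a little more to be sure, bring the jug back upright, and look inside it and the drawer.

```bash
python3 -m creep '[[[0.6,0,0,0,0,5,0],[0.6,0,0,0,0,4,0],[0.6,0,0,0,0,0,0],[0.6,0,0,0,0,0,0],[0.6,0,0,0,0,0,0],[0.6,0,0,0,0,0,0]]]'
python3 -m creep '[[[0.6,0,0,0,0,-6,0],[0.6,0,0,0,0,-10,0],[0.6,0,0,0,0,-10,0],[0.6,0,0,0,0,-10,0],[0.6,0,0,0,0,-10,0],[0.6,0,0,0,0,-10,0],[0.6,0,0,0,0,-10,0],[0.6,0,0,0,0,-10,0],[0.6,0,0,0,0,-10,0],[0.6,0,0,0,0,-10,0],[0.6,0,0,0,0,-10,0],[0.6,0,0,0,0,-10,0],[0.6,0,0,0,0,-5,0],[0.6,0,0,0,0,0,0]]]'
python3 - <<'E'
from h import *
to([.552,.094,.22],grasp_R(-86,40)[0])
c=snap("scene","scene6");t=snap("top","top6")
cv2.imwrite("pics/c6.png",np.hstack([cv2.resize(c["color"][140:260,240:360],(400,400),interpolation=cv2.INTER_CUBIC),cv2.resize(cv2.convertScaleAbs(t["color"][140:220,260:340],alpha=1.3),(400,400),interpolation=cv2.INTER_CUBIC)]))
E
```

```text
time: 17.68
tcp_pos: [0.552, 0.0936, 0.1882]
tool_rot: [178.8, -81.0, 95.0]
force: [-0.2, 0.7, -0.8]
opening: 0.0651
finger_force: 67.5
time: 19.42
tcp_pos: [0.5516, 0.0945, 0.1868]
tool_rot: [180.0, 39.9, 93.9]
force: [-0.1, -0.3, -1.4]
opening: 0.0655
finger_force: 67.5
tcp [0.5516 0.0945 0.1868] q [ 19.5  28.8   1.1  74.9 -38.2 110. ] f [-0.1 -0.3 -1.4] z [ 0.044 -0.64  -0.767] y [0.998 0.068 0.   ]
tool shift [-0.0218  0.0004 -0.0251]
rotvec [-0.  -0.1 -0.1]
```

View pics/c6.png

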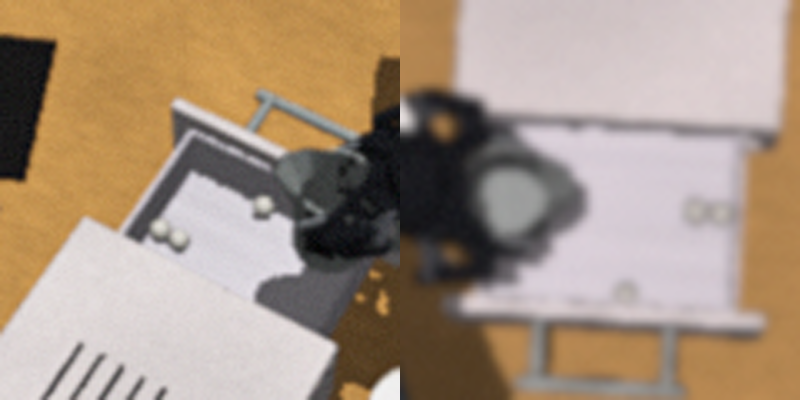

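Three balls are visible in the drawer, at scene crop (262,205), (160,228) and (178,240). The jug's bottom, at top crop (512,195), is bare. On to the mat.

```bash
python3 -m creep '[[[0.6,-0.019,0,-0.023,0,0,0],[0.6,-0.0157,-0.004,0.0131,0,0,0],[0.6,-0.0314,-0.0079,0.0263,0,0,0],[0.6,-0.0314,-0.0079,0.0263,0,0,0],[0.6,-0.0314,-0.0079,0.0263,0,0,0],[0.6,-0.0314,-0.0079,0.0263,0,0,0],[0.6,-0.0314,-0.0079,0.0263,0,0,0],[0.6,-0.0314,-0.0079,0.0263,0,0,0],[0.6,-0.0314,-0.0079,0.0263,0,0,0],[0.6,-0.0314,-0.0079,0.0263,0,0,0],[0.6,-0.0314,-0.0079,0.0263,0,0,0],[0.6,-0.0157,-0.004,0.0131,0,0,0],[0.6,0,0,0,6.4,0,7.7],[0.6,0,0,0,6.4,0,7.7],[0.6,0,0,0,0,0,0]]]'
python3 - <<'E'
from h import *
to([.5006,-.3207,.10],grasp_R(-106,40)[0]);to([.5006,-.3207,.065])
t=snap("top","top7");s=snap("scene","scene7")
for n,c in(("t",t),("s",s)):
    hsv=cv2.cvtColor(c["color"],cv2.COLOR_BGR2HSV);P=cloud(c)
    q=P[(P[...,2]>.03)&(P[...,2]<.055)&(P[...,0]>.48)&(P[...,0]<.62)&(P[...,1]>-.05)&(P[...,1]<.12)]
    print(n,len(q))
cv2.imwrite("pics/c7.png",np.hstack([cv2.resize(s["color"][150:260,225:335],(400,400),interpolation=cv2.INTER_CUBIC),cv2.resize(t["color"][140:280,300:440],(400,400),interpolation=cv2.INTER_CUBIC)]))
E
```

```text
time: 21.4
tcp_pos: [0.5011, -0.3212, 0.2175]
tool_rot: [179.7, 39.8, 73.6]
force: [0.3, 0.5, -1.9]
opening: 0.0653
finger_force: 67.6
tcp [ 0.5011 -0.3212  0.2175] q [-23.   20.2  -8.   56.  -39.5  81.3] f [ 0.3  0.5 -1.9] z [-0.176 -0.616 -0.768] y [ 0.96  -0.279  0.004]
tool shift [ 0.0756 -0.001   0.09  ]
rotvec [ 0.  -0.2 -0.3]
tcp [ 0.5011 -0.3212  0.2175] q [-23.   20.2  -8.   56.  -39.5  81.3] f [ 0.3  0.5 -1.9] z [-0.176 -0.616 -0.768] y [ 0.96  -0.279  0.004]
tool shift [ 0.098  -0.0012  0.1169]
t 115
s 287
```

View pics/c7.png

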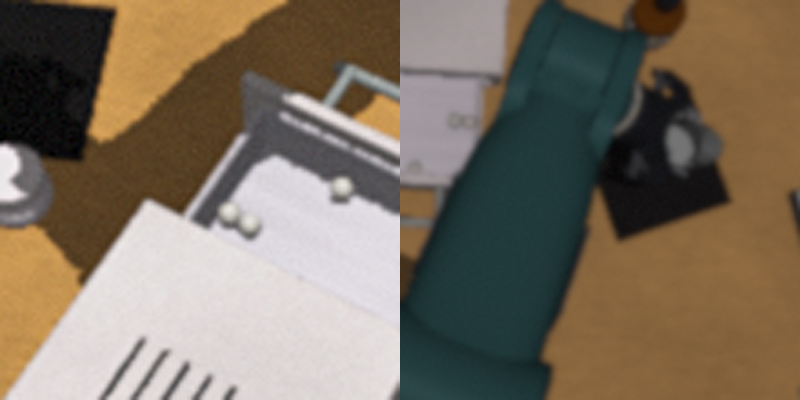

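Three balls are visible in the drawer, at scene crop (342,187), (230,213) and (249,224), and the jug is over the mat. I'll look for the other two by numbers: jug interior depth, and blobs in the drawer and on the bench.

Run:
```python
from h import *
s,Rc=pose()
for n in("top7","scene7"):
    c=load(f"/tmp/{n}.npz");P=cloud(c);x,y,z=P[...,0],P[...,1],P[...,2];hsv=cv2.cvtColor(c["color"],cv2.COLOR_BGR2HSV)
    m=(z>.03)&(z<.056)&(x>.47)&(x<.64)&(y>-.055)&(y<.125)
    k,l,st,ce=cv2.connectedComponentsWithStats(m.astype(np.uint8))
    print(n,[(P[l==i].mean(0).round(3).tolist(),int(st[i,4])) for i in range(1,k) if st[i,4]>3])
    # small bright things anywhere on bench, low
    m=(z>.008)&(z<.03)&(hsv[...,1]<70)&(hsv[...,2]>90)&(x>.1)&(x<.9)&(abs(y)<.6)
    k,l,st,ce=cv2.connectedComponentsWithStats(m.astype(np.uint8))
    print(" low",[(P[l==i].mean(0).round(3).tolist(),int(st[i,4])) for i in range(1,k) if 4<st[i,4]<400])
for n in("top4","top6","top7"):
    c=load(f"/tmp/{n}.npz");P=cloud(c)
    p={"top4":(.5525-.0008,.0931+.0122,.1984),"top6":(.5516-.0008,.0945+.0122,.1868),"top7":(.5011+.0034,-.3212+.0117,.2175)}[n]
    D=P-np.array(p)+[0,0,.0594]; q=D[(np.hypot(D[...,0],D[...,1])<.022)&(D[...,2]<.075)&(D[...,2]>-.02)]
    hs=cv2.cvtColor(c["color"],cv2.COLOR_BGR2HSV)
    print(n,len(q),"height above underside pct",np.percentile(q[:,2],[5,25,50,75,95]).round(4))
```

```text
top7 [([0.62, 0.122, 0.039], 9), ([0.616, 0.053, 0.034], 4), ([0.562, -0.039, 0.038], 34), ([0.501, 0.02, 0.039], 14), ([0.475, 0.07, 0.048], 8), ([0.472, 0.016, 0.039], 6)]
 low [([0.806, -0.593, 0.017], 42), ([0.623, 0.233, 0.024], 322), ([0.606, -0.593, 0.017], 51), ([0.636, 0.136, 0.016], 12), ([0.617, -0.081, 0.018], 6), ([0.421, 0.573, 0.011], 7)]
scene7 [([0.488, 0.035, 0.043], 254), ([0.563, -0.038, 0.038], 55)]
 low [([0.177, -0.571, 0.016], 263), ([0.103, -0.091, 0.017], 6), ([0.631, -0.221, 0.019], 83)]
top4 92 height above underside pct [0.0003 0.0111 0.0173 0.0226 0.0271]
top6 86 height above underside pct [-0.0065 -0.0012  0.0026  0.0057  0.0112]
top7 54 height above underside pct [-0.0094 -0.0019  0.0013  0.0051  0.0115]
```

The jug is empty: its interior reads floor height, down from about 17 mm with the balls. No stray balls show on the bench, so the other two should be in the drawer's rear, under the cabinet edge. Lowering onto the mat.

```bash
python3 -m creep '[[[0.6,0.02,-0.001,0.024,0,-0.2,-0.3],[0.6,0.025,0,0.03,0,0,0],[0.6,0.025,0,0.03,0,0,0],[0.6,0.016,0,0.019,0,0,0],[0.6,0.0065,0,0.0078,0,0,0],[0.6,0.0026,0,0.003,0,0,0],[0.6,0,0,0,0,0,0],[0.6,0,0,0,0,0,0]]]'
python3 -c "
from h import *
to([.5006,-.3207,.065],grasp_R(-106,40)[0])"
```

```text
time: 22.5
tcp_pos: [0.4997, -0.3206, 0.0701]
tool_rot: [179.9, 40.1, 74.0]
force: [-0.0, -0.3, -1.0]
opening: 0.0652
finger_force: 67.7
tcp [ 0.4997 -0.3206  0.0701] q [-22.8  27.6 -21.8  34.7 -39.8  81. ] f [-0.  -0.3 -1. ] z [-0.176 -0.62  -0.765] y [ 0.961 -0.275  0.001]
tool shift [0.0034 0.0009 0.0038]
rotvec [ 0.1  0.1 -0. ]
```

```bash
python3 -m creep '[[[0.6,0.0013,0,0.0015,0,0,0],[0.6,0.0013,0,0.0015,0,0,0],[0.6,0,0,0,0,0,0],[0.6,0,0,0,0,0,0]]]'
python3 -m creep '[[[0.6,0.0007,0,0.0008,0,0,0],[0.6,0.0007,0,0.0008,0,0,0],[0.6,0,0,0,0,0,0]]]'
```

```text
time: 23.0
tcp_pos: [0.4993, -0.3203, 0.0652]
tool_rot: [-180.0, 40.1, 74.0]
force: [-1.8, 0.0, -1.0]
opening: 0.0651
finger_force: 67.7
time: 23.38
tcp_pos: [0.4993, -0.3206, 0.0648]
tool_rot: [179.9, 40.3, 74.0]
force: [-6.0, 7.4, 20.2]
opening: 0.0653
finger_force: 70.4
```

Contact with the mat. I'll ease off, open slowly and back away along the tool axis.

```bash
python3 -m creep '[[[0.6,-0.0008,0,-0.001,0,0,0],[0.6,0,0,0,0,0,0],[0.2,0,0,0,0,0,0],[0,0,0,0,0,0,0],[0,0,0,0,0,0,0],[0,0,0,0,0,0,0]]]' 20
python3 -m creep '[[[0,0,0,-0.01,0,0,0],[0,0,0,-0.02,0,0,0],[0,0,0,-0.035,0,0,0],[0,0,0,-0.035,0,0,0],[0,0,0,-0.03,0,0,0],[0,-0.02,0,-0.04,0,0,0],[0,-0.03,0,-0.04,0,0,0],[0,0,0,0,0,0,0]]]'
python3 - <<'E'
from h import *
to([.4,-.1,.3])
for n in("top8","scene8"):
    c=snap(n[:-1],n);P=cloud(c);x,y,z=P[...,0],P[...,1],P[...,2];hsv=cv2.cvtColor(c["color"],cv2.COLOR_BGR2HSV)
    m=(z>.015)&(z<.12)&(x>.42)&(x<.58)&(y>-.38)&(y<-.24)
    q=P[m];print(n,"jug",q.min(0).round(3),q.max(0).round(3),"rim z",np.percentile(q[:,2],[90,98]).round(3))
    b=P[(z>.07)&(z<.115)&(x>.39)&(x<.45)&(y>-.03)&(y<.11)];print(" bar x",b[:,0].min(),len(b)) if len(b) else 0
    m=(z>.03)&(z<.056)&(x>.48)&(x<.64)&(y>-.055)&(y<.125)
    k,l,st,ce=cv2.connectedComponentsWithStats(m.astype(np.uint8))
    print(" balls",[(P[l==i].mean(0).round(3).tolist(),int(st[i,4])) for i in range(1,k) if st[i,4]>3])
    m=(z>.012)&(z<.3)&(x>.1)&(x<.85)&(abs(y)<.6)
    k,l,st,ce=cv2.connectedComponentsWithStats(m.astype(np.uint8))
    for i in range(1,k):
        if st[i,4]>8: q=P[l==i];print(" ",ce[i].round(),st[i,4],q.min(0).round(3),q.max(0).round(3))
E
```

```text
time: 24.12
tcp_pos: [0.4993, -0.3203, 0.0643]
tool_rot: [-180.0, 40.1, 74.0]
force: [-0.4, -0.1, 1.0]
opening: 0.0853
finger_force: 0.0
time: 25.12
tcp_pos: [0.5273, -0.2266, 0.2613]
tool_rot: [179.6, 40.1, 73.8]
force: [0.1, 0.3, -1.0]
opening: 0.0854
finger_force: 0.0
tcp [ 0.5273 -0.2266  0.2613] q [-13.   21.6   1.2  71.7 -40.1  93.9] f [ 0.1  0.3 -1. ] z [-0.172 -0.621 -0.765] y [ 0.962 -0.274  0.006]
tool shift [ 0.0408 -0.1569 -0.0863]
top8 jug [ 0.421 -0.378  0.015] [ 0.576 -0.243  0.109] rim z [0.1   0.105]
 bar x 0.4215769252588314 26
 balls [([0.623, 0.122, 0.044], 6)]
  [160. 141.] 2024 [0.562 0.533 0.012] [0.85  0.6   0.195]
  [295. 144.] 3614 [ 0.422 -0.112  0.012] [0.85  0.157 0.134]
  [455. 146.] 880 [ 0.552 -0.6    0.012] [ 0.85  -0.554  0.101]
  [389. 145.] 404 [ 0.663 -0.364  0.013] [ 0.736 -0.268  0.201]
  [226. 151.] 403 [0.641 0.287 0.013] [0.714 0.357 0.143]
  [251. 167.] 443 [0.577 0.186 0.013] [0.671 0.278 0.041]
  [374. 171.] 95 [ 0.573 -0.266  0.012] [ 0.616 -0.216  0.299]
  [389. 194.] 297 [ 0.472 -0.37   0.012] [ 0.544 -0.188  0.299]
  [452. 219.] 806 [ 
[... 784 characters left out ...]
0.095  0.012] [0.143 0.097 0.021]
  [121. 180.] 1723 [ 0.55  -0.6    0.012] [ 0.85 -0.55  0.09]
  [225. 161.] 646 [ 0.472 -0.354  0.012] [ 0.541 -0.239  0.105]
  [399. 178.] 717 [0.285 0.163 0.012] [0.358 0.274 0.1  ]
  [294. 242.] 11131 [ 0.413 -0.11   0.012] [0.85  0.162 0.126]
  [452. 186.] 729 [0.227 0.347 0.012] [0.344 0.416 0.1  ]
  [189. 205.] 1000 [ 0.664 -0.336  0.012] [ 0.738 -0.265  0.195]
  [228. 200.] 351 [ 0.584 -0.263  0.012] [ 0.645 -0.204  0.054]
  [499. 247.] 662 [0.385 0.529 0.012] [0.455 0.595 0.096]
  [365. 265.] 822 [0.575 0.189 0.012] [0.67  0.282 0.036]
  [392. 289.] 968 [0.644 0.291 0.012] [0.717 0.366 0.136]
  [484. 335.] 4422 [0.562 0.538 0.012] [0.85  0.6   0.187]
```

The jug stands upright on the mat, the drawer bar is at its stop position, the other items read where they were, and there are no stray balls on the bench. Handing in.

```bash
python3 -c "
from rig import r
print(r.close_job())"
```

```text
the job is handed in; nothing more can be done
None
```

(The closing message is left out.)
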